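# Crack the sealed lid of the lens dry case and hold it ajar

## Robot

A 6-joint arm with a two-finger parallel gripper is mounted at the origin on a cart in front of the work surface, level with it; the furniture and walls round the work are solid. World frame = base frame: x ahead of the robot, y to its left, z up, the work surface at z = 0. Lengths are in m, angles in rad, forces in N, time in s.
With the tool pointing down it reaches from about 0.3 to 0.875 m from the base axis. Payload 6.4 kg.
Tool frame: the origin (TCP) lies midway between the tips of the shut fingers; the grasp point (between the pads) lies 19 mm behind it (ctrl.pinch_z is the distance from the TCP to the grasp point, in m); z points along the fingers, y is the line along which they close (so a half turn about z gives the same grasp; the last joint's range is limited). The gripper opens to 85 mm and grips with 20 to 120 N. Pads are 22 mm wide; open, the fingers measure 114 mm over their backs; the gripper's body (76 mm by 85 mm) begins 54 mm behind the grasp point. The pads swing forward as they close: fully open they stand 13 mm farther back than shut.
Start: joints at [-1.336, 0.181, 1.607, -0, 1.354, -0.206], TCP at [0.245, -0.52, 0.231] pointing down, gripper open.
Joint ranges: [-2.99, 2.99], [-0.89, 2.07], [0.3, 2.58], [-1.14, 4.28], [0, 2.63], [-3.12, 3.12]. Speed limits (rad/s): [2.57, 2.57, 3.01, 3.14, 3.14, 3.14].

## Interface

Orientations are given as a unit quaternion [w, x, y, z].
In Python, from bench import ctrl gives the robot as it stands.
- The arm moves only by the tool apply_moves, never from a script. Its argument "moves" is a list of rows, each an object with "jaw": the opening, from 0 (shut) to 1 (fully open); "offset": the shift along the tool's x, y, z in mm, a list of three; "rot": the turn, a rotation vector about the tool's x, y, z in degrees, a list of three. In form: [{"jaw": jaw, "offset": [dx, dy, dz], "rot": [ax, ay, az]}, ...]. A call has exactly 5 rows; each row shifts and turns the commanded pose from where the row before left it, along the tool's axes as they then stand; what a row does not reach is not made up. A row lasts 1/8 s, in which the tool goes at most 62.5 mm and 10.7 degrees, less where a joint would pass 70% of its speed; a pose out of reach is approached as far as the arm can. A call is refused whole if a number of a shift passes 62.5 or a number of a turn 10.7, either way. A call with a gripper value outside its range is refused whole. The fingers move at their own pace and stop on an object; the grip force is fixed at half the most. Time passes only in rows, so rows that do not move let the fingers close, or fill a call up. It gives the time, the measured TCP pose, the force, the opening and the grip force at its end, in the units of the state.
- ctrl.get_obs(): the state, without advancing time (a new reading comes with each control period).
- ctrl.camera(name): name is "scene" or "top" or "wrist"; returns (picture, depth): 420x560x3 uint8, red, green, blue; 420x560 float32, m along the optical axis (not along the pixel's ray), 0 where there is no reading.
- ctrl.camera_params(name): a dict with "K" (3x3 intrinsics, pixels), "cam_to_world" (4x4, takes a point from camera to world coordinates); the wrist camera has in their place "mount" (4x4, takes a point from camera to tool coordinates, whose origin is the TCP and whose axes are the flange's). Camera axes: x right, y down, z forward; pixel columns grow to the right and rows downward; lengths in m; the calibration is good to about 2 mm. A picture is of the moment at which its call begins: read the wrist's pose just before it. camera_params takes no time and is no camera call.
- ctrl.hand_in(): hands the job in; it is judged then, once.
Trained networks look in the newest picture that a camera, given by its name, has taken for a name from the list of things; names that differ only in an ending like _2 or _b are one class to them, and where a whole thing is asked for, a point or a joint stands for the part that bears it (a point fixed in the world has none). Each returns a list of dicts, best first, with "score" (0 to 1); they miss things now and then, are a little off and sometimes report something else, mostly with a low value. They report only what shows in the picture. A call takes as long as a camera call.
- ctrl.outline_of(camera, target): "region" (420x560 bool, what is visible of it) and "position" ([column, row] in pixels, amid what is visible of it).
The state is a dict: "time_s": time; "q": joint angles; "dq": joint speeds; "joint_efforts": joint torques, N m; "eef_pos": TCP position; "eef_rot": TCP orientation; "wrist_force": force on the tool from outside, world axes, zero at the start; "torque": the same for the moment, N m; "opening": opening from 0.0 (shut) to 1.0 (fully open); "grasp_force": force on a finger pad.
Only numpy, scipy, OpenCV 4.12 (cv2) and the standard library are available. Lean on these libraries where they do the work, as an engineer would, in place of code of your own. Each camera call takes 0.05 s, during which the arm holds its last target. There are 200 camera calls.

## Task

The dry-storage case on the desk is shut and bolted: flip its cam lever right over to the far side, slide the knobbed bolt fully outward off the lid, then take the lid by the rib on its top and pull it free of its sticky seal without flinging it open. Finish while still holding the rib, with the lid steady and only slightly open, its front edge about 25 mm above the case. Leave the things lying round the case where they are.

Things in the scene. Friction and masses are not known exactly. Their poses are not given: they have to be found in the camera images.
- case: fixed grey dry-storage case with a white lid, box 150 (x) x 180 (y), lid top 80 mm high. Origin: centre of the box's underside on the desk; its x points to the back (hinge side), y to the left, where a latch pedestal stands beside the box (y 90 to 240 mm, x -60 to 0, top 81 mm high) with the bolt and the cam lever. Only yaw varies. All three moving parts are easily reached from above
- hinge (a point): middle of the lid's hinge line, at the case's back edge, 75 mm behind the origin and 72 mm up; the line runs along the case's y
- lid (a joint): lid angle in rad: 0 shut, grows as the front edge rises (front edge 155 mm from the hinge line: 0.16 rad is 25 mm). The seal grips for the first 6 mm of lift at the rib (about 0.045 rad): it takes about 8 to 15 N upward at the rib at its peak, then lets go; after that the lid (0.36 to 0.59 kg) moves with 1 to 4 N at the rib and falls back if let go. The bolt, when in, blocks it
- rib (a point): centre of the black rib handle on the lid near its front: upright plate 50 long along the case's x, 12 thick along y, its free height 27 above its foot on the lid (83 to 110 mm up when shut); this point is 97 mm up and 125 mm in front of the hinge line. Pinch it across y. It swings with the lid on an arc round the hinge line
- bolt (a joint): bolt travel in m: 0 its nose covers the lid's edge, grows as it slides outward along the case's +y, away from the lid, to its stop at 0.030; about 1.5 N of friction. It cannot move past about 5 mm until the cam lever is over (above 1.05 rad)
- knob (a point): the bolt's upright black knob, 16 mm across, from 91 to 119 mm up; this point is on its axis 106 mm up, at case x -30 mm, y 125 mm with the bolt in. Moves with the bolt. A steel guide strap (top 95 mm up) crosses the bolt 24 mm inward of the knob, another 43 mm outward. Pinch it, or push it outward from the lid's side
- cam (a joint): cam lever angle in rad: 0 leaning 34 degrees towards the case's front (bolt locked), grows as it flips up and over to the back, 1.25 at its stop leaning 37 degrees to the back (bolt free). Stays where it is left; about 0.08 Nm of friction (1.5 N at the tip)
- cam_tip (a point): centre of the black round end of the cam lever (16 across, 16 wide along y), 62 mm from the lever's pivot; the shaft below it is 9 thick and 12 wide. The pivot lies along the case's y at case x -30, y 194, z 108 mm; a post (up to 122 mm high) stands outward of it from y 225 mm. The tip starts about 160 mm up, is 170 mm up at mid-swing and about 157 mm up at the end; push it along that arc, with shut fingers from the front
- lens_can_3: bystander, leave alone: round black can, 48 mm across, 58 tall, to the right of the case; origin under its centre
- binder_clip_2: bystander, leave alone: black binder clip, 26x32x43, by the case's right front corner; origin under its centre
- tape_roll: bystander, leave alone: tan roll of tape lying flat, 53 across, 15 tall, in front of the case; origin under its centre
- stapler_grey: bystander, leave alone: grey stapler, 112x29x67, in front of the case's left part; origin under its centre
- pin_box: bystander, leave alone: clear box of push pins, 36x44x35, behind the case; origin under its centre
- lens_can_2: bystander, leave alone: round black can, 47 across, 62 tall, behind the latch on the left; origin under its centre

How it is judged:
On the way, in this order (a step that is already met when the one before it is completed fails the run):
1. the cam lever is flipped over to the far side (value of joint cam above 1.1 rad), for 0.1 s.
2. the bolt is slid outward, clear of the lid (value of joint bolt above 0.022 m), for 0.1 s.
3. the lid is broken free of its seal (value of joint lid above 0.045 rad), for 0.05 s.
At the end, for the whole second after the job is handed in: the fingers still hold the lid by its rib (over 1 N, grasp point within 45 mm of the rib's centre), the lid stands still at 0.09 to 0.24 rad (front edge 14 to 37 mm above the case), the bolt is drawn out by more than 20 mm and the lever is over (above 1.05 rad) (value of joint lid between 0.09 and 0.24 rad and velocity of joint lid between -0.05 and 0.05 rad/s and contact force between the fingers and lid above 1 N and distance between the grasp point and rib below 0.045 m and value of joint bolt above 0.02 m and value of joint cam above 1.05 rad); the arm keeps its last pose, push and grip.
It fails at once if the lid is flung open past 0.33 rad (value of joint lid above 0.33 rad).
It fails at once if a thing lying round the case is shoved more than 30 mm (distance of any of lens_can_3, binder_clip_2, tape_roll, stapler_grey, pin_box, lens_can_2 from where it was at the start of the episode above 0.03 m).
It also fails if it takes over 64 s, if anything falls off the work surface, if the arm or the gripper's body presses on something with over 40 N, if the wrist force passes 120 N, or if a joint passes its speed limit or range.

## Working session

There is one attempt and no reset: what is moved stays moved. The work goes in short steps, Python scripts to look and compute and a tool call to move; the robot and the scene stay as the last step left them, time stands still between calls to the robot, and variables do not carry over. Pictures are saved under pics/ and viewed, at most 10 in all, crops included, and the job is handed in when it is done.

Besides the shell and the picture viewer there is one more tool, called as name([rows], argument=value, ...), one row to a line, values as JSON. apply_moves: Moves the arm, as the interface text tells. Its arguments: {"type":"object","properties":{"moves":{"type":"array"}},"required":["moves"]}

```bash
mkdir -p pics; ls
cat > h.py <<'E'
from bench import ctrl
import numpy as np, cv2
def pts(cam,region,depth):
    P=ctrl.camera_params(cam);K=P["K"];T=P.get("cam_to_world")
    v,u=np.nonzero(region&(depth>0));d=depth[v,u]
    c=np.stack([(u-K[0,2])/K[0,0]*d,(v-K[1,2])/K[1,1]*d,d,np.ones_like(d)])
    return (np.array(T)@c)[:3].T
E
python3 - <<'E'
from h import *
o=ctrl.get_obs();print(o["eef_pos"],o["eef_rot"],o["time_s"],o["wrist_force"])
ims=[]
for c in("top","scene"):
    im,d=ctrl.camera(c);cv2.imwrite(f"pics/{c}1.png",im[:,:,::-1])
    for n in("case","rib","knob","cam_tip","stapler_grey","lens_can_2"):
        for r in ctrl.outline_of(c,n)[:2]:
            p=pts(c,r["region"],d)
            print(c,n,round(r["score"],2),np.round(r["position"]),len(p), np.round(np.median(p,0),3) if len(p) else "",np.round(p.min(0),3),np.round(p.max(0),3))
E
```

```text
pics
[ 0.24520516 -0.51948333  0.23037984] [-8.81550603e-04  9.75812052e-01  2.18609383e-01 -9.11740161e-06] 0.0 [-0.31709353  0.20056526 -0.2280196 ]
top case 0.62 [314. 223.] 9659 [ 0.56  -0.094  0.082] [ 0.457 -0.244 -0.005] [0.657 0.133 0.176]
top case 0.26 [255. 164.] 459 [0.687 0.026 0.061] [ 0.667  0.003 -0.004] [0.712 0.05  0.068]
top rib 0.97 [330. 224.] 6866 [ 0.558 -0.125  0.082] [ 0.463 -0.241 -0.001] [ 0.651 -0.02   0.114]
top knob 0.72 [266. 226.] 436 [0.555 0.009 0.093] [ 0.537 -0.039  0.078] [0.573 0.063 0.122]
top cam_tip 0.52 [233. 232.] 187 [0.551 0.074 0.145] [ 0.532  0.065 -0.001] [0.575 0.108 0.176]
top stapler_grey 0.9 [272. 282.] 653 [ 0.445 -0.001  0.06 ] [ 0.391 -0.041 -0.004] [0.491 0.042 0.071]
top lens_can_2 0.74 [405. 232.] 534 [ 0.55  -0.282  0.057] [ 0.528 -0.312 -0.   ] [ 0.574 -0.263  0.063]
top lens_can_2 0.63 [258. 165.] 445 [0.688 0.025 0.061] [ 0.667  0.003 -0.004] [0.725 0.048 0.068]
scene case 0.92 [289. 224.] 11791 [ 0.545 -0.052  0.081] [ 0.463 -0.29  -0.004] [0.705 0.127 0.174]
scene case 0.66 [314. 198.] 5460 [ 0.552 -0.112  0.082] [ 0.464 -0.23   0.   ] [ 0.68  -0.018  0.112]
scene rib 0.87 [310. 199.] 5618 [ 0.552 -0.112  0.082] [ 0.463 -0.304 -0.004] [ 0.701 -0.018  0.112]
scene cam_tip 0.77 [243. 242.] 255 [0.554 0.077 0.137] [ 0.534 -0.018 -0.002] [0.644 0.086 0.174]
scene stapler_grey 0.59 [322. 286.] 1118 [0.437 0.008 0.051] [ 0.395 -0.037 -0.001] [0.491 0.041 0.07 ]
scene lens_can_2 0.63 [211. 228.] 736 [0.681 0.036 0.054] [ 0.665  0.006 -0.001] [0.746 0.051 0.064]
scene lens_can_2 0.61 [353. 168.] 548 [ 0.543 -0.276  0.053] [ 0.503 -0.309  0.   ] [ 0.574 -0.207  0.08 ]
```

Run:
```python
from h import *
im,d=ctrl.camera("top")
full=np.ones(d.shape,bool);p=pts("top",full,d)
r=ctrl.outline_of("top","rib")[0]["region"];q=pts("top",r,d)
lid=q[(q[:,2]>.076)&(q[:,2]<.087)]
print("lid",cv2.minAreaRect(lid[:,:2].astype(np.float32)))
rb=q[q[:,2]>.1];print("rib",cv2.minAreaRect(rb[:,:2].astype(np.float32)),rb.mean(0),len(rb))
box=(p[:,0]>.45)&(p[:,0]<.66)&(p[:,1]>-.015)&(p[:,1]<.14)
for lo,hi in((.1,.13),(.13,.15),(.15,.19)):
    k=p[box&(p[:,2]>lo)&(p[:,2]<hi)];print(lo,len(k),k.mean(0).round(3),k.min(0).round(3),k.max(0).round(3))
k=p[box&(p[:,2]>.1)&(p[:,1]<.04)];print("knob",len(k),k.mean(0).round(4),cv2.minAreaRect(k[:,:2].astype(np.float32)))
cv2.imwrite("pics/topz.png",cv2.resize(im[130:330,190:440,::-1],(750,600),interpolation=cv2.INTER_CUBIC))
```

```text
lid ((0.5571750998497009, -0.12496969848871231), (0.18561843037605286, 0.1577325314283371), 78.30620574951172)
rib ((0.5093405842781067, -0.11490470170974731), (0.012276371009647846, 0.04975437745451927), 78.10680389404297) [ 0.50962209 -0.11450517  0.1096791 ] 160
0.1 245 [0.568 0.073 0.117] [ 0.548 -0.002  0.1  ] [0.587 0.114 0.13 ]
0.13 36 [0.558 0.073 0.14 ] [0.549 0.067 0.13 ] [0.564 0.08  0.15 ]
0.15 85 [0.544 0.075 0.169] [0.534 0.068 0.15 ] [0.554 0.083 0.175]
knob 52 [0.5542 0.0045 0.1189] ((0.5543975830078125, 0.004755263216793537), (0.013961580581963062, 0.013705520890653133), 89.19012451171875)
```

View pics/topz.png

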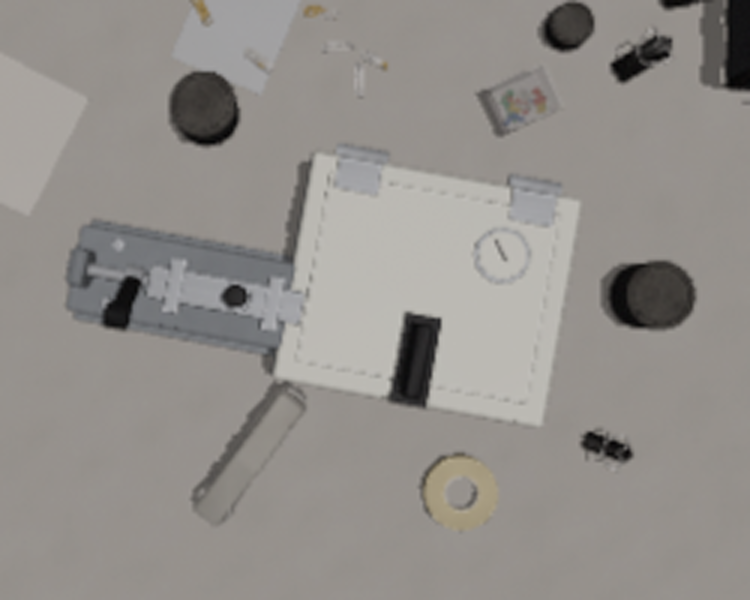

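apply_moves([
  {"jaw":0,"offset":[0,0,0],"rot":[0,0,9.15]},
  {"jaw":0,"offset":[0,0,0],"rot":[0,0,9.15]},
  {"jaw":0,"offset":[0,0,0],"rot":[0,0,9.15]},
  {"jaw":0,"offset":[0,0,0],"rot":[0,0,9.15]},
  {"jaw":0,"offset":[0,0,-30],"rot":[0,0,0]},
])

```text
time_s: 1.42
eef_pos: [0.2449, -0.5184, 0.2589]
eef_rot: [-0.003, 0.995, -0.1, -0.001]
wrist_force: [-0.3, -1.0, 0.2]
opening: 0.002
grasp_force: 0.0
```

```bash
cat >> h.py <<'E'
from scipy.spatial.transform import Rotation as R
O=np.array([.559,-.124]);yaw=np.radians(-11.3)
C=np.array([[np.cos(yaw),np.sin(yaw)],[-np.sin(yaw),np.cos(yaw)]])
def tocase(p): 
    p=np.atleast_2d(p);return np.c_[(p[:,:2]-O)@C.T,p[:,2]]*1000
def st():
    o=ctrl.get_obs();m=R.from_quat(np.roll(o["eef_rot"],-1)).as_matrix()
    print("case mm",tocase(o["eef_pos"]).round(1),"toolx yaw",np.degrees(np.arctan2(m[1,0],m[0,0])).round(1),"z",m[:,2].round(3),"F",np.round(o["wrist_force"],1),"open",round(o["opening"],2),"t",o["time_s"],"q",np.round(o["q"],2))
E
python3 -c "from h import *;st()"
```

```text
case mm [[-230.7 -448.3  258.9]] toolx yaw -11.4 z [-0.001  0.006 -1.   ] F [-0.3 -1.   0.2] open 0.0 t 1.425 q [-1.34  0.16  1.58 -0.    1.41  0.43]
```

apply_moves([
  {"jaw":0,"offset":[10,-54,0],"rot":[0,0,0]},
  {"jaw":0,"offset":[10,-54,0],"rot":[0,0,0]},
  {"jaw":0,"offset":[10,-54,0],"rot":[0,0,0]},
  {"jaw":0,"offset":[10,-54,0],"rot":[0,0,0]},
  {"jaw":0,"offset":[10,-54,0],"rot":[0,0,0]},
])

```text
time_s: 2.05
eef_pos: [0.3479, -0.2636, 0.2615]
eef_rot: [0.0, 0.995, -0.099, 0.0]
wrist_force: [0.6, 0.0, 0.4]
opening: 0.003
grasp_force: 0.0
```

apply_moves([
  {"jaw":0,"offset":[5,-54,0],"rot":[0,0,0]},
  {"jaw":0,"offset":[5,-54,0],"rot":[0,0,0]},
  {"jaw":0,"offset":[0,-54,0],"rot":[0,0,0]},
  {"jaw":0,"offset":[0,-54,0],"rot":[0,0,0]},
  {"jaw":0,"offset":[0,0,0],"rot":[0,0,0]},
])

```text
time_s: 2.68
eef_pos: [0.4, -0.0521, 0.2615]
eef_rot: [-0.0, 0.995, -0.096, 0.0]
wrist_force: [-0.4, -0.7, -0.0]
opening: 0.005
grasp_force: 0.0
```

Run:
```python
from h import *
st()
o=ctrl.get_obs();im,d=ctrl.camera("wrist");P=ctrl.camera_params("wrist")
cv2.imwrite("pics/w1.png",im[:,:,::-1])
m=np.eye(4);m[:3,:3]=R.from_quat(np.roll(o["eef_rot"],-1)).as_matrix();m[:3,3]=o["eef_pos"];T=m@np.array(P["mount"]);K=P["K"]
def w(reg):
    v,u=np.nonzero(reg&(d>0));z=d[v,u];return (T@np.stack([(u-K[0,2])/K[0,0]*z,(v-K[1,2])/K[1,1]*z,z,np.ones_like(z)]))[:3].T
for n in("cam_tip","knob","rib"):
    for r in ctrl.outline_of("wrist",n)[:2]:
        p=tocase(w(r["region"]));print(n,r["score"],r["position"],np.median(p,0).round(1),np.percentile(p,2,0).round(1),np.percentile(p,98,0).round(1))
        h=p[p[:,2]>145];print(len(h),h.mean(0) if len(h) else "")
p=tocase(w(d>0));b=p[(p[:,2]>145)&(p[:,2]<185)&(abs(p[:,1]-194)<30)];print(len(b),b.min(0) if len(b) else 0,b.max(0) if len(b) else 0)
```

```text
case mm [[-170.    39.4  261.5]] toolx yaw -11.0 z [ 0.001  0.001 -1.   ] F [-0.4 -0.7 -0. ] open 0.0 t 2.675 q [-0.43 -0.26  1.97  0.    1.43  1.34]
cam_tip 0.62 [45.8, 21.0] [-49.  188.4 154.3] [-62.1 185.   87.6] [-25.9 200.6 172. ]
1146 [-54.47795717 190.50877758 165.40351971]
knob 0.7 [163.3, 15.4] [-31.6 125.8  91.5] [-40.7  81.5  84.2] [-19.2 183.1 118.7]
0 
rib 0.95 [328.5, 43.9] [-47.9   0.2  81.1] [-79.4 -88.9  77.8] [-16.4  84.9 109.4]
0 
1167 [-63.02210668 184.38044308 145.01975075] [-41.79960392 201.64232227 173.01843319]
```

View pics/w1.png

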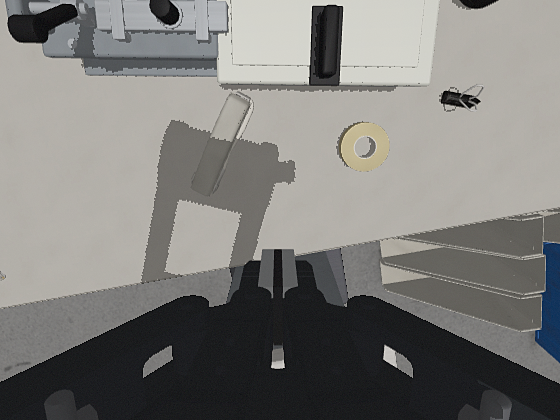

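apply_moves([
  {"jaw":0,"offset":[20,-51,0],"rot":[0,0,0]},
  {"jaw":0,"offset":[20,-51,0],"rot":[0,0,0]},
  {"jaw":0,"offset":[20,-51,0],"rot":[0,0,0]},
  {"jaw":0,"offset":[0,0,55],"rot":[0,0,0]},
  {"jaw":0,"offset":[0,0,53],"rot":[0,0,0]},
])

```text
time_s: 3.5
eef_pos: [0.4897, 0.0818, 0.1522]
eef_rot: [0.0, 0.995, -0.099, 0.001]
wrist_force: [0.5, 0.0, -0.8]
opening: 0.0
grasp_force: 0.0
```

apply_moves([
  {"jaw":0,"offset":[0,0,0],"rot":[0,0,0]},
  {"jaw":0,"offset":[12,0,0],"rot":[0,0,0]},
  {"jaw":0,"offset":[12,0,0],"rot":[0,0,0]},
  {"jaw":0,"offset":[10,0,0],"rot":[0,0,0]},
  {"jaw":0,"offset":[10,0,0],"rot":[0,0,0]},
])

```text
time_s: 4.12
eef_pos: [0.5327, 0.0741, 0.1541]
eef_rot: [-0.0, 0.995, -0.099, 0.0]
wrist_force: [-2.9, 0.7, 1.3]
opening: 0.0
grasp_force: 1.1
```

```bash
python3 -c "from h import *;st()"
```

```text
case mm [[-64.6 189.1 154.1]] toolx yaw -11.4 z [ 0.  0. -1.] F [-2.9  0.7  1.3] open 0.0 t 4.125 q [-0.08  0.18  1.77  0.    1.19  1.69]
```

apply_moves([
  {"jaw":0,"offset":[11,0,0],"rot":[0,0,0]},
  {"jaw":0,"offset":[11,0,0],"rot":[0,0,0]},
  {"jaw":0,"offset":[11,0,0],"rot":[0,0,0]},
  {"jaw":0,"offset":[10,0,0],"rot":[0,0,0]},
  {"jaw":0,"offset":[9,0,0],"rot":[0,0,0]},
])

```text
time_s: 4.75
eef_pos: [0.5832, 0.0639, 0.153]
eef_rot: [-0.0, 0.995, -0.099, -0.0]
wrist_force: [-2.1, 0.5, -1.6]
opening: 0.001
grasp_force: 1.3
```

apply_moves([
  {"jaw":0,"offset":[2,0,0],"rot":[0,0,0]},
  {"jaw":0,"offset":[2,0,0],"rot":[0,0,0]},
  {"jaw":0,"offset":[0,0,0],"rot":[0,0,0]},
  {"jaw":0,"offset":[0,0,0],"rot":[0,0,0]},
  {"jaw":0,"offset":[0,0,0],"rot":[0,0,0]},
])

```text
time_s: 5.38
eef_pos: [0.5861, 0.0634, 0.153]
eef_rot: [-0.0, 0.995, -0.099, -0.001]
wrist_force: [-4.5, 0.0, -2.7]
opening: -0.0
grasp_force: 2.3
```

```bash
python3 -c "
from h import *
st()
for c in('top','scene'):
    im,d=ctrl.camera(c)
    p=tocase(pts(c,d>0,d));b=p[(p[:,2]>125)&(p[:,2]<172)&(abs(p[:,1]-192)<14)&(p[:,0]>0)&(p[:,0]<40)];print(len(b),b.mean(0) if len(b) else '',b.max(0) if len(b) else '')
"
```

```text
case mm [[-10.1 189.  153. ]] toolx yaw -11.3 z [-0.001  0.    -1.   ] F [-4.5  0.  -2.7] open -0.0 t 5.375 q [-0.09  0.29  1.64  0.    1.21  1.68]
0  
19 [  4.08519809 199.73360402 154.49728001] [ 15.52792175 201.73296812 163.04561761]
```

apply_moves([
  {"jaw":0,"offset":[-20,0,0],"rot":[0,0,0]},
  {"jaw":0,"offset":[0,0,-45],"rot":[0,0,0]},
  {"jaw":0,"offset":[0,50,0],"rot":[0,0,0]},
  {"jaw":0,"offset":[0,51,0],"rot":[0,0,0]},
  {"jaw":0,"offset":[0,0,40],"rot":[0,0,0]},
])

```text
time_s: 6.1
eef_pos: [0.5518, -0.0365, 0.1631]
eef_rot: [0.002, 0.995, -0.101, 0.007]
wrist_force: [0.5, -0.3, -0.4]
opening: -0.004
grasp_force: 0.0
```

apply_moves([
  {"jaw":0,"offset":[0,0,35],"rot":[0,0,0]},
  {"jaw":0,"offset":[0,0,18],"rot":[0,0,0]},
  {"jaw":0,"offset":[0,0,0],"rot":[0,0,0]},
  {"jaw":0,"offset":[0,-6,0],"rot":[0,0,0]},
  {"jaw":0,"offset":[0,-6,0],"rot":[0,0,0]},
])

```text
time_s: 6.72
eef_pos: [0.551, -0.0198, 0.1069]
eef_rot: [0.0, 0.995, -0.099, 0.002]
wrist_force: [0.2, 0.3, 0.7]
opening: 0.002
grasp_force: 0.0
```

```bash
python3 -c "
from h import *
st()"
```

```text
case mm [[-28.3 100.6 106.9]] toolx yaw -11.3 z [ 0.003 -0.001 -1.   ] F [0.2 0.3 0.7] open 0.0 t 6.725 q [-0.25  0.27  1.77  0.    1.1   1.52]
```

apply_moves([
  {"jaw":0,"offset":[0,-7,0],"rot":[0,0,0]},
  {"jaw":0,"offset":[0,-7,0],"rot":[0,0,0]},
  {"jaw":0,"offset":[0,-7,0],"rot":[0,0,0]},
  {"jaw":0,"offset":[0,-6,0],"rot":[0,0,0]},
  {"jaw":0,"offset":[0,0,0],"rot":[0,0,0]},
])

```text
time_s: 7.35
eef_pos: [0.5548, 0.0071, 0.1051]
eef_rot: [-0.0, 0.995, -0.099, -0.0]
wrist_force: [0.4, -0.4, -0.6]
opening: -0.001
grasp_force: 0.0
```

apply_moves([
  {"jaw":0,"offset":[0,-4,0],"rot":[0,0,0]},
  {"jaw":0,"offset":[0,-4,0],"rot":[0,0,0]},
  {"jaw":0,"offset":[0,-3,0],"rot":[0,0,0]},
  {"jaw":0,"offset":[0,0,0],"rot":[0,0,0]},
  {"jaw":0,"offset":[0,0,0],"rot":[0,0,0]},
])

```text
time_s: 7.98
eef_pos: [0.5562, 0.0137, 0.105]
eef_rot: [0.003, 0.995, -0.099, -0.001]
wrist_force: [-5.0, -15.6, -0.4]
opening: -0.005
grasp_force: 8.1
```

```bash
python3 -c "
from h import *
st()
for c in('top','scene'):
    im,d=ctrl.camera(c)
    p=tocase(pts(c,d>0,d));b=p[(p[:,2]>100)&(p[:,2]<122)&(abs(p[:,1]-152)<25)&(abs(p[:,0]+30)<12)];print(len(b),b.mean(0) if len(b) else '',b.max(0) if len(b) else '')
    cv2.imwrite(f'pics/{c}3.png',im[:,:,::-1])
"
```

```text
case mm [[-29.7 134.4 105. ]] toolx yaw -11.4 z [-0.003 -0.006 -1.   ] F [ -5.  -15.6  -0.4] open -0.01 t 7.975 q [-0.19  0.29  1.75 -0.01  1.1   1.59]
0  
160 [-34.11882736 150.05524821 114.08402539] [-22.48172332 162.34483153 121.8133496 ]
```

apply_moves([
  {"jaw":0,"offset":[0,8,0],"rot":[0,0,0]},
  {"jaw":0,"offset":[0,0,-55],"rot":[0,0,0]},
  {"jaw":0.5,"offset":[-7,42,0],"rot":[0,0,0]},
  {"jaw":0.5,"offset":[-7,42,0],"rot":[0,0,0]},
  {"jaw":0.5,"offset":[-6,42,0],"rot":[0,0,0]},
])

```text
time_s: 8.7
eef_pos: [0.5108, -0.1109, 0.1605]
eef_rot: [-0.0, 0.995, -0.099, 0.0]
wrist_force: [0.9, -0.5, -0.3]
opening: 0.502
grasp_force: 0.0
```

apply_moves([
  {"jaw":0.5,"offset":[0,0,0],"rot":[0,0,0]},
  {"jaw":0.5,"offset":[0,0,10],"rot":[0,0,0]},
  {"jaw":0.5,"offset":[0,0,0],"rot":[0,0,0]},
  {"jaw":0.5,"offset":[0,0,0],"rot":[0,0,0]},
  {"jaw":0.5,"offset":[0,0,0],"rot":[0,0,0]},
])

```text
time_s: 9.32
eef_pos: [0.5114, -0.1097, 0.1504]
eef_rot: [-0.0, 0.995, -0.098, 0.0]
wrist_force: [-1.0, 0.2, -0.5]
opening: 0.502
grasp_force: 0.0
```

```bash
python3 -c "
from h import *
st()
im,d=ctrl.camera('wrist');cv2.imwrite('pics/w3.png',im[:,:,::-1])
"
```

```text
case mm [[-49.5   4.7 150.4]] toolx yaw -11.3 z [ 0.  0. -1.] F [-1.   0.2 -0.5] open 0.5 t 9.325 q [-0.44  0.16  1.81  0.    1.18  1.33]
```

View pics/w3.png

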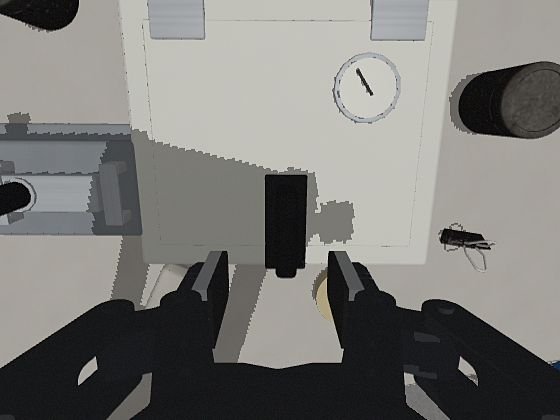

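apply_moves([
  {"jaw":0.5,"offset":[0,4.5,0],"rot":[0,0,0]},
  {"jaw":0.5,"offset":[0,0,30],"rot":[0,0,0]},
  {"jaw":0.5,"offset":[0,0,20],"rot":[0,0,0]},
  {"jaw":0.5,"offset":[0,0,10],"rot":[0,0,0]},
  {"jaw":0.5,"offset":[0,0,0],"rot":[0,0,0]},
])

```text
time_s: 10.0
eef_pos: [0.5099, -0.1148, 0.0899]
eef_rot: [-0.0, 0.995, -0.099, -0.001]
wrist_force: [0.7, -0.0, 1.0]
opening: 0.5
grasp_force: 0.0
```

apply_moves([
  {"jaw":0,"offset":[0,0,0],"rot":[0,0,0]},
  {"jaw":0,"offset":[0,0,0],"rot":[0,0,0]},
  {"jaw":0,"offset":[0,0,0],"rot":[0,0,0]},
  {"jaw":0,"offset":[0,0,0],"rot":[0,0,0]},
  {"jaw":0,"offset":[0,0,0],"rot":[0,0,0]},
])

```text
time_s: 10.62
eef_pos: [0.5111, -0.1146, 0.0914]
eef_rot: [-0.0, 0.995, -0.099, 0.001]
wrist_force: [-0.1, 3.9, 5.8]
opening: 0.124
grasp_force: 61.1
```

```bash
python3 -c "
from h import *
st();print(ctrl.get_obs()['grasp_force'])
im,d=ctrl.camera('scene');p=tocase(pts('scene',d>0,d))
b=p[(p[:,2]>100)&(p[:,2]<121)&(abs(p[:,1]-152)<25)&(abs(p[:,0]+30)<12)];print('knob',len(b),b.mean(0),b.max(0))
b=p[(p[:,2]>145)&(p[:,2]<180)&(abs(p[:,1]-192)<14)&(abs(p[:,0])<40)];print('tip',len(b),b.min(0),b.max(0))
"
```

```text
case mm [[-48.9  -0.2  91.4]] toolx yaw -11.3 z [ 0.002 -0.    -1.   ] F [-0.1  3.9  5.8] open 0.12 t 10.625 q [-0.45  0.24  1.85  0.    1.05  1.32]
61.05132579803467
knob 104 [-32.22892286 155.92363281 113.31469674] [-22.30172958 162.2613569  120.60085413]
tip 147 [ -7.40120528 184.94128832 145.11969961] [ 14.54929027 201.35258562 166.98097759]
```

apply_moves([
  {"jaw":0,"offset":[0.3,0,-2],"rot":[0,-0.9,0]},
  {"jaw":0,"offset":[0.3,0,-2],"rot":[0,-0.9,0]},
  {"jaw":0,"offset":[0.3,0,-2],"rot":[0,-0.9,0]},
  {"jaw":0,"offset":[0.3,0,-2],"rot":[0,-0.9,0]},
  {"jaw":0,"offset":[0,0,0],"rot":[0,0,0]},
])

```text
time_s: 11.3
eef_pos: [0.5119, -0.1147, 0.0981]
eef_rot: [-0.003, 0.995, -0.099, -0.031]
wrist_force: [5.7, 1.8, -7.1]
opening: 0.119
grasp_force: 60.1
```

```bash
python3 -c "
from h import *
st()"
```

```text
case mm [[-48.1  -0.1  98.1]] toolx yaw -11.3 z [-0.062  0.013 -0.998] F [ 5.7  1.8 -7.1] open 0.12 t 11.3 q [-0.44  0.28  1.79 -0.02  1.14  1.34]
```

apply_moves([
  {"jaw":0,"offset":[0.3,0,-2],"rot":[0,-0.9,0]},
  {"jaw":0,"offset":[0.3,0,-2],"rot":[0,-0.9,0]},
  {"jaw":0,"offset":[0.3,0,-2],"rot":[0,-0.9,0]},
  {"jaw":0,"offset":[0.3,0,-2],"rot":[0,-0.9,0]},
  {"jaw":0,"offset":[0,0,0],"rot":[0,0,0]},
])

```text
time_s: 11.92
eef_pos: [0.5138, -0.1151, 0.106]
eef_rot: [-0.006, 0.993, -0.099, -0.062]
wrist_force: [4.6, 2.3, -7.1]
opening: 0.121
grasp_force: 60.1
```

apply_moves([
  {"jaw":0,"offset":[0.3,0,-2],"rot":[0,-0.9,0]},
  {"jaw":0,"offset":[0.3,0,-2],"rot":[0,-0.9,0]},
  {"jaw":0,"offset":[0,0,0],"rot":[0,0,0]},
  {"jaw":0,"offset":[0,0,0],"rot":[0,0,0]},
  {"jaw":0,"offset":[0,0,0],"rot":[0,0,0]},
])

```text
time_s: 12.55
eef_pos: [0.5149, -0.1153, 0.1099]
eef_rot: [-0.008, 0.992, -0.099, -0.078]
wrist_force: [6.1, 3.0, -7.9]
opening: 0.124
grasp_force: 60.1
```

```bash
python3 -c "
from h import *
st()
im,d=ctrl.camera('scene');cv2.imwrite('pics/s4.png',im[:,:,::-1])
p=tocase(pts('scene',d>0,d))
b=p[(p[:,0]>-75)&(p[:,0]<60)&(abs(p[:,1])<80)&(abs(p[:,1])>55)&(p[:,2]>76)&(p[:,2]<125)]
A=np.polyfit(b[:,0],b[:,2],1);print('slope',A)
"
```

```text
case mm [[-44.9  -0.2 109.9]] toolx yaw -11.3 z [-0.152  0.031 -0.988] F [ 6.1  3.  -7.9] open 0.12 t 12.55 q [-0.42  0.33  1.7  -0.04  1.27  1.36]
slope [-0.1406389  92.95325626]
```

View pics/s4.png

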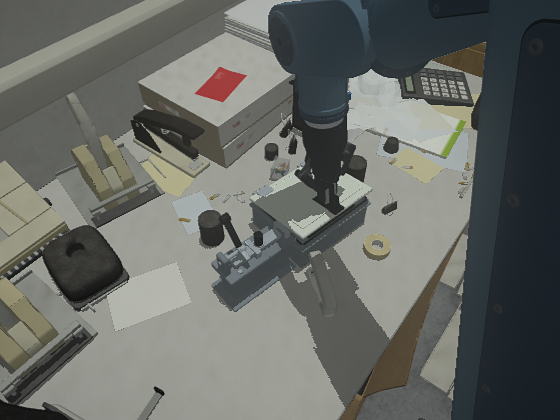

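The picture shows the lid slightly raised in the fingers near (325,195), the knob drawn out at (258,238) and the lever leaning back at (230,225). The bystanders look unmoved, and the fitted lid slope is about 0.14 rad, so I'm handing in.

```bash
python3 -c "
from h import *
print(ctrl.hand_in())"
```

```text
the job is handed in; nothing more can be done
None
```

The job is handed in: cam lever flipped right over, bolt drawn fully out, and lid broken free and held steady by its rib at about 0.14 to 0.16 rad (front edge 22 to 25 mm up); the judge's verdict was not shown.

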